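# Fit the loaded sample carousel on the autosampler's keyed spindle

## Task

Get the autosampler ready to run: swing its sampling arm out to its parked stop over the wash well, then lift the loaded tube carousel by its handle, carry it upright to the drive spindle and turn it there until its keyway drops over the drive key and it sits fully home. Do not let the carousel hit the sampling arm, and leave everything else on the bench where it stands.

Things in the scene. Friction and masses are not known exactly. Their poses are not given: they have to be found in the camera images.
- autosampler: Fixed white bench instrument. Origin on the table under the spindle axis, +y towards the arm column, -x its front (display and buttons, towards the robot). Deck 78 mm above the table, reaching 115 mm to -x, 135 to +x, 120 to -y, 170 to +y. On it: arm column, 26 mm across, at (0, 130) mm; wash well, 30 mm across, top 140 mm above the table, at (77, 144) mm.
- seat (a point): Centre of the spindle's steel seat flange (52 mm across, top 85 mm above the table), on which the carousel's underside lies when fully home. At the foot of the shaft one key, 8 mm wide, 10 mm tall, stands out to 19 mm from the axis. It points to the autosampler's front (-x) give or take 0.6 rad; its angle is not reported (visible from above). This point's axes are the autosampler's, not the key's.
- shaft_top (a point): Top of the drive shaft, on its axis 54 mm above the seat. Shaft 24 mm across, its top 10 mm tapering to 12 mm across. The geared drive holds the shaft and key still against up to about 0.6 N m.
- probe_swing (a joint): Angle of the sampling arm about its upright pivot on the column, 130 mm from the spindle in the autosampler's +y. 0: arm points to the spindle; it grows anticlockwise seen from above, towards the autosampler's +x, up to the parked stop at 1.75 (over the wash well). Starts at 0 to 0.6, in the carousel's way. Needs about 1 N at the probe head; stays where left.
- probe_head (a point): Probe housing at the end of the sampling arm: upright white cylinder, 24 mm across, axis 78 mm from the pivot. This point lies on its axis, 205 mm above the table; the housing runs from 5 mm below to 50 mm above the point, to be taken or pushed from above. A needle hangs to 23 mm below the point. A bar 14 mm wide, 8 to 22 mm above the point, joins it to the pivot (its own +y).
- carousel: Loose tube carousel, 0.35 to 0.6 kg, standing on the bench: two grey discs 170 mm across, twelve capped tubes round the rim (caps 16 mm across on a 68 mm radius, tops 88 mm above the underside). Origin at the centre of its flat underside, z up. +x points along the index tab (12 mm wide, on the rim, reaching out to 98 mm, with a white index line on the upper disc); the keyway lies exactly under the tab.
- carousel_bore (a point): Mouth of the carousel's hub bore, at the centre of its underside (same axes as the carousel): bore 26 mm across, 58 mm deep, closed above, with one keyway 10.5 mm wide reaching 21 mm from the axis along the whole bore, on the carousel's +x. The hub rests on top of the 10 mm key until the keyway is turned over it; then it drops to the seat by its own weight if held loosely.
- carousel_grip (a point): Centre of the carousel's black handle, on the axis 112 mm above the underside: an upright rib 44 mm long (along the carousel's x), 12 mm thick (across, along y) and 30 mm tall, from 95 to 125 mm above the underside, on a 20 mm post.
- tube_rack: White tube rack, 160 by 75 mm, 88 mm tall with its tubes, origin under its centre, long side along its x. Leave it.
- reagent_bottle: Amber glass bottle, 64 mm across, 170 mm tall, origin under its centre. Leave it.
- specimen_jar: Pale jar with a white lid, 56 mm across, 75 mm tall, origin under its centre. Leave it.
- beaker: Glass beaker, 70 mm across, 90 mm tall, origin under its centre. Leave it.
- bench_timer: White bench timer lying flat, 75 by 62 by 22 mm, origin under its centre. Leave it.
- tip_box: Grey and white pipette tip box, 85 by 120 by 52 mm, origin under its centre. Leave it.
- marker: Marker pen, 130 mm long along its x, 10 mm thick, left lying on the autosampler's deck along its rear (+x) edge, beside the carousel's place; origin under its centre. Leave it.
- bench_lamp: Black hand lamp lying down along its x, 135 mm long, 40 mm tall, origin under its middle. Leave it.
- sampling_arm: The swinging sampling arm with its probe. Origin on its pivot axis, 205 mm above the table, at the top of the column; the probe head lies 78 mm along its own -y. Its pivot hub is 32 mm across and 34 mm tall above the origin.
Things that resemble listed ones, but are neither listed nor needed, are in the scene too. Leave any purple look-alike of the carousel alone.

How it is judged:
By the outcome, as a careful person would: the job done as asked, in the order asked, and still so for the second after the job is handed in, with the robot touching nothing.
It also fails if it takes over 58 s, if anything falls off the work surface, if the arm or the gripper's body presses on something with over 40 N, if the wrist force passes 120 N, or if a joint passes its speed limit or range.

## Robot

A 6-joint arm with a two-finger parallel gripper is mounted at the origin on the work surface. World frame = base frame: x ahead of the robot, y to its left, z up, the work surface at z = 0. Lengths are in mm, angles in rad, forces in N, time in s.
With the tool pointing down it reaches from about 275 to 825 mm from the base axis. Payload 4.9 kg.
Tool frame: the origin (TCP) lies midway between the tips of the shut fingers; the grasp point (between the pads) lies 19 mm behind it (manip.grip_depth is the distance from the TCP to the grasp point, in mm); x points along the fingers, y is the direction in which the jaws open and shut, and the axes are right-handed (so a half turn about x gives the same grasp; the last joint's range is limited). The gripper opens to 85 mm and grips with 20 to 120 N. Pads are 22 mm wide; open, the fingers measure 114 mm over their backs; the gripper's body (76 mm by 85 mm) begins 54 mm behind the grasp point. The pads swing forward as they close: fully open they stand 13 mm farther back than shut.
Start: joints at [-1.312, 0.326, -0.193, 1.052, 0, 1.437], TCP at [210.54, -508.125, 231.281] pointing down, gripper open.
Joint ranges: [-2.65, 2.65], [-0.97, 1.79], [-1.3, 1.35], [-1.93, 2.1], [-1.47, 1.37], [-3.14, 3.14]. Speed limits (rad/s): [2.57, 2.57, 3.14, 3.14, 3.14, 3.14].

## Interface

Orientations are given as a unit quaternion [w, x, y, z].
In Python, from cell import manip gives the robot as it stands.
- The arm moves only by the tool jog_arm, never from a script. Its argument "plan" is a list of rows, each a list of 5 numbers: the shift along the tool's x, y, z in cm, then the turn about the tool's x in rad, then the opening in per cent of the stroke, from 0 (shut) to 100 (fully open). In form: [[tx, ty, tz, twist, fingers], ...]. A call has 1 to 12 rows; each row shifts and turns the commanded pose from where the row before left it, along the tool's axes as they then stand; what a row does not reach is not made up. A row lasts 1/10 s, in which the tool goes at most 50 mm and 8.59 degrees, less where a joint would pass 70% of its speed; a pose out of reach is approached as far as the arm can. A call with a gripper value outside its range is refused whole. The fingers move at their own pace and stop on an object; "squeeze" is the grip in N (left out, the last holds). Time passes only in rows, so rows that do not move let the fingers close. It gives the time, the measured TCP pose, the force and the opening at its end, in the units of the state.
- manip.sense(): the state, without advancing time (a new reading comes with each control period).
- manip.capture(name): name is "scene" or "top" or "wrist"; returns a dict with "color" (384x512x3 uint8, red, green, blue), "z_map" (384x512 float32, mm along the optical axis (not along the pixel's ray), 0 where there is no reading), "vertical_fov" (degrees; the focal length in pixels is half the picture's height over the tangent of half this angle, whatever the lens; pixels are square), "cx", "cy" (the principal point, pixels), "D" ([k1, k2, p1, p2, k3] as OpenCV has them; the pictures are not rectified), "world_from_camera" (4x4, takes a point from camera to world coordinates). Camera axes: x right, y down, z forward; pixel columns grow to the right and rows downward; lengths in mm; the calibration is good to about 2 mm. A picture is of the moment at which its call begins.
- manip.sign_off(): hands the job in, once; it reports no verdict.
The state is a dict: "clock": time; "joint_pos": joint angles; "joint_velocities": joint speeds; "joint_efforts": joint torques, N m; "tool_pos": TCP position; "eef_rot": TCP orientation; "force": force on the tool from outside, world axes, zero at the start; "moment": the same for the moment, N m; "grip_width": finger opening in mm.
Only numpy, scipy, OpenCV 4.12 (cv2) and the standard library are available. Lean on these libraries where they do the work, as an engineer would, in place of code of your own. Each camera call takes 0.05 s, during which the arm holds its last target.

## Working session

There is one attempt and no reset: what is moved stays moved. The work goes in short steps, Python scripts to look and compute and a tool call to move; the robot and the scene stay as the last step left them, time stands still between calls to the robot, and variables do not carry over. Pictures are saved under pics/ and viewed, and the job is handed in when it is done.

Besides the shell and the picture viewer there is one more tool, called after "Emit:" as name(argument=value, ...), one argument or row to a line, values as JSON. jog_arm: Moves the arm, as the interface text tells. Its arguments: {"type":"object","properties":{"plan":{"type":"array"},"squeeze":{"type":"number"}},"required":["plan"]}

```bash
ls; mkdir -p pics
cat > h.py <<'E'
import numpy as np, cv2, pickle
from cell import manip
def K(c):
    f=192/np.tan(np.radians(c["vertical_fov"])/2)
    return np.array([[f,0,c["cx"]],[0,f,c["cy"]],[0,0,1.]])
def cap(n,tag):
    c=manip.capture(n); pickle.dump(c,open(f'{tag}.pkl','wb')); return c
def load(t): return pickle.load(open(f'{t}.pkl','rb'))
def save(img,name): cv2.imwrite(f'pics/{name}.png',img[...,::-1])
def ray(c,uv):
    uv=np.asarray(uv,float).reshape(-1,1,2)
    n=cv2.undistortPoints(uv,K(c),np.array(c["D"],float)).reshape(-1,2)
    T=np.array(c["world_from_camera"]); d=np.c_[n,np.ones(len(n))]
    return T[:3,3],d@T[:3,:3].T
def plane(c,uv,z):
    o,d=ray(c,uv); return o+d*((z-o[2])/d[:,2])[:,None]
def depth(c,uv):
    o,d=ray(c,uv); z=np.array([c["z_map"][int(round(v)),int(round(u))] for u,v in np.asarray(uv).reshape(-1,2)])
    return o+d*z[:,None]
def cloud(c):
    v,u=np.mgrid[:384,:512]; o,d=ray(c,np.c_[u.ravel(),v.ravel()]); P=o+d*c["z_map"].ravel()[:,None]
    P[c["z_map"].ravel()==0]=np.nan
    return P.reshape(384,512,3)
def proj(c,P):
    T=np.linalg.inv(np.array(c["world_from_camera"])); 
    r,_=cv2.Rodrigues(T[:3,:3]); p,_=cv2.projectPoints(np.asarray(P,float).reshape(-1,1,3),r,T[:3,3],K(c),np.array(c["D"],float)); return p.reshape(-1,2)
E
python3 - <<'E'
from h import *
print(manip.sense())
for n in ("scene","top","wrist"):
    c=cap(n,n+"0"); save(c["color"],n+"0"); print(n,c["vertical_fov"],c["cx"],c["cy"],c["D"],np.round(c["world_from_camera"],3).tolist())
E
```

```text
pics
{'clock': 0.0, 'joint_pos': array([-1.31221403e+00,  3.26939644e-01, -1.93588632e-01,  1.05201111e+00,
       -1.22228957e-05,  1.43660270e+00]), 'joint_velocities': array([-9.11464407e-04, -1.69289331e-05, -4.15654452e-04, -4.44542709e-04,
       -2.06924495e-04, -1.48600895e-03]), 'joint_efforts': array([ 5.32256799e-04, -4.43396401e+01,  2.62441206e+01,  1.56744069e-02,
       -1.94486811e-04, -7.44041927e-06]), 'tool_pos': array([ 210.37329257, -507.53860783,  230.50234999]), 'eef_rot': array([-0.13736148, -0.69347174, -0.13859109,  0.69355697]), 'force': array([ 0.19152564, -0.54671962,  0.09368108]), 'moment': array([-0.00276557, -0.05156283, -0.00525306]), 'grip_width': 85.68584590594675}
scene 49.81188817605567 255.76562586686867 191.65399713138632 [0.05120662 0.         0.         0.         0.        ] [[-0.457, 0.54, -0.706, 1400.906], [0.889, 0.262, -0.375, 550.124], [-0.017, -0.8, -0.6, 906.231], [0.0, 0.0, 0.0, 1.0]]
top 45.847804115824715 256.992919491145 189.09544595695962 [0.01845244 0.         0.         0.         0.        ] [[0.01, -0.978, 0.209, 164.192], [-1.0, -0.008, 0.007, 42.784], [-0.005, -0.209, -0.978, 1717.686], [0.0, 0.0, 0.0, 1.0]]
wrist 63.63112822260971 254.63053118222257 190.67097943851022 [-0.04097763  0.          0.          0.          0.        ] [[0.384, -0.872, -0.304, 289.314], [-0.923, -0.364, -0.124, -474.924], [-0.003, 0.328, -0.945, 373.628], [0.0, 0.0, 0.0, 1.0]]
```

View pics/scene0.png

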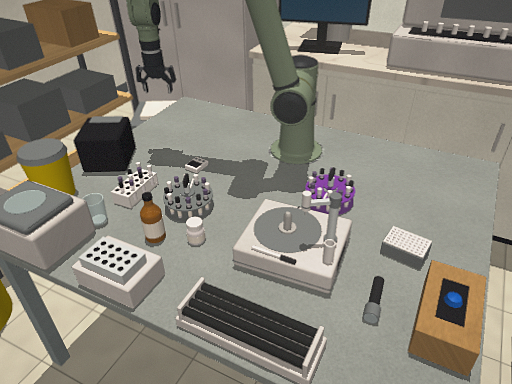

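View pics/top0.png

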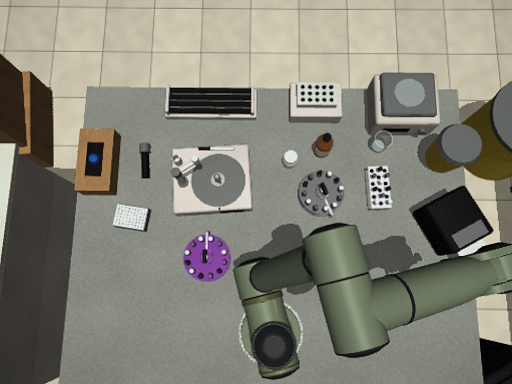

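View pics/wrist0.png

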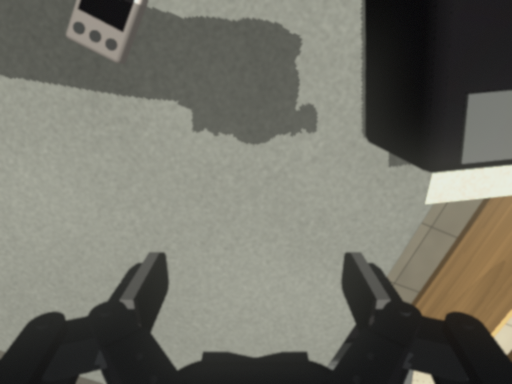

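Run:
```python
from h import *
c=load('top0')["color"]
a=cv2.resize(c[130:225,160:265],None,fx=5,fy=5,interpolation=cv2.INTER_CUBIC)
b=cv2.resize(c[155:225,280:360],None,fx=5,fy=5,interpolation=cv2.INTER_CUBIC)
save(a,'cropA');save(b,'cropB')
c=load('scene0')["color"]
save(cv2.resize(c[160:300,150:370],None,fx=3.6,fy=3.6,interpolation=cv2.INTER_CUBIC),'cropC')
```

```text
(no output)
```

View pics/cropA.png

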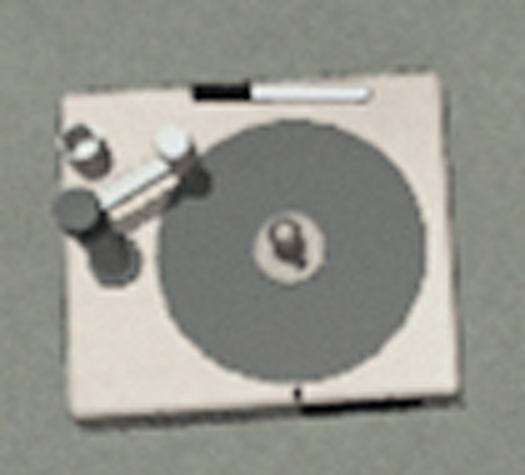

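View pics/cropB.png

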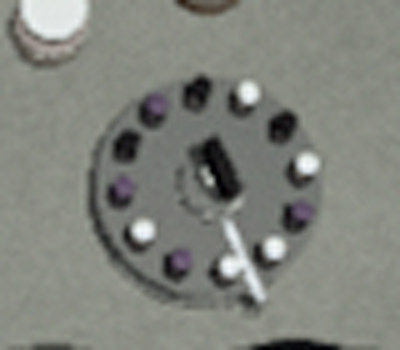

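View pics/cropC.png

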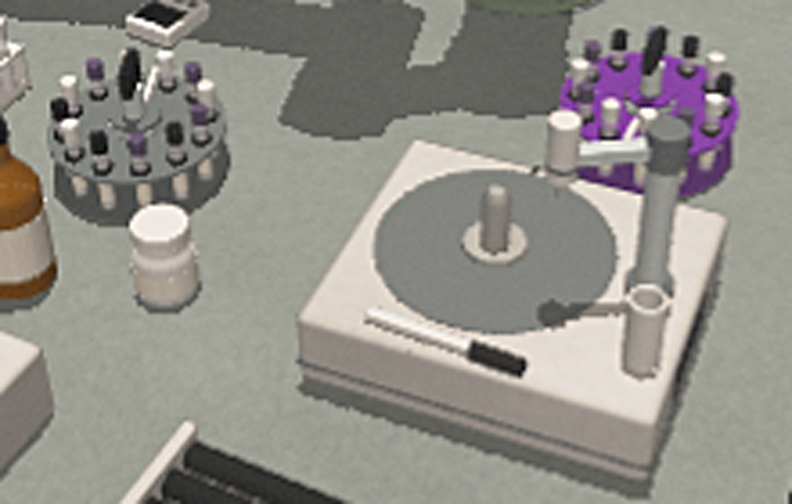

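Run:
```python
from h import *
c=load('top0')
def A(x,y): return ((x+.5)/5-.5+160,(y+.5)/5-.5+130)
def B(x,y): return ((x+.5)/5-.5+280,(y+.5)/5-.5+155)
np.set_printoptions(suppress=True,precision=1)
corn=plane(c,[A(62,97),A(437,72),A(458,390),A(75,415)],78); print('deck',corn,[np.linalg.norm(corn[i]-corn[(i+1)%4]) for i in range(4)])
print('seat',plane(c,[A(289,248)],85), 'shafttop',plane(c,[A(284,229)],139))
print('head top',plane(c,[A(172,140)],255),depth(c,[A(172,140)]),'hub top',plane(c,[A(78,210)],239),depth(c,[A(78,210)]))
caps=[(197,89),(246,93),(284,122),(307,164),(300,213),(273,246),(229,266),(178,263),(142,230),(121,188),(126,145),(155,107)]
P=plane(c,[B(*p) for p in caps],88)[:,:2]
(x,y),r=cv2.minEnclosingCircle(P.astype(np.float32))
A_=np.c_[2*P,np.ones(12)]; s=np.linalg.lstsq(A_,(P**2).sum(1),rcond=None)[0]; print('carousel',s[:2],np.sqrt(s[2]+s[0]**2+s[1]**2), np.linalg.norm(P-s[:2],axis=1))
h=plane(c,[B(203,145),B(228,190)],125); print('handle',h,depth(c,[B(203,145),B(228,190),B(150,180),B(180,150)]))
l=plane(c,[B(230,225),B(262,298)],40); print('line',l)
cs=load('scene0')
def C(x,y): return ((x+.5)/3.6-.5+150,(y+.5)/3.6-.5+160)
print('scene headtop',plane(cs,[C(564,120)],255),depth(cs,[C(564,122)]),'hub',plane(cs,[C(670,128)],239),depth(cs,[C(670,130)]),'seat',plane(cs,[C(495,243)],85),'shaft',plane(cs,[C(495,190)],139))
```

```text
deck [[665.6 375.6  78. ]
 [687.7  93.6  78. ]
 [444.6  74.7  78. ]
 [423.7 354.3  78. ]] [np.float64(282.9241587396575), np.float64(243.81733596805168), np.float64(280.4168738642329), np.float64(242.91002709424663)]
seat [[548.7 200.8  85. ]] shafttop [[549.9 199.5 139. ]]
head top [[582.2 264.7 255. ]] [[581.8 264.5 256.4]] hub top [[537.4 328.4 239. ]] [[537.8 328.7 237.6]]
carousel [ 510.8 -185.3] 67.74119913215488 [67.1 68.3 67.1 69.3 67.8 66.2 66.9 69.8 66.5 68.5 68.  67.2]
handle [[ 526.2 -173.   125. ]
 [ 493.3 -190.3  125. ]] [[ 542.  -182.5   55.4]
 [ 494.2 -190.9  120.9]
 [ 515.9 -142.9   50.4]
 [ 537.3 -164.7   58.8]]
line [[ 484.1 -203.6   40. ]
 [ 428.9 -226.2   40. ]]
scene headtop [[582.  264.1 255. ]] [[586.5 265.8 256.9]] hub [[537.1 330.2 239. ]] [[539.2 330.9 238.9]] seat [[549.3 200.6  85. ]] shaft [[547.1 198.  139. ]]
```

```bash
cat >> h.py <<'E'
from scipy.spatial.transform import Rotation as R
def pose():
    s=manip.sense(); q=s["eef_rot"]; return np.array(s["tool_pos"]),R.from_quat([q[1],q[2],q[3],q[0]]),s
def yaw_y(M): return np.arctan2(M[1,1],M[0,1])   # world yaw of tool y
def go(target,yaw=None,show=True):
    p,r,s=pose(); M=r.as_matrix(); d=M.T@(np.array(target)-p)/10
    t=0
    if yaw is not None:
        t=-(yaw-yaw_y(M)); t=(t+np.pi/2)%np.pi-np.pi/2
    if show: print('pos',p.round(1),'yaw_y',round(yaw_y(M),3),'j',np.round(s['joint_pos'],2),'shift cm (tool now)',d.round(2),'dist',round(np.linalg.norm(d),2),'twist',round(t,3),'F',np.round(s['force'],1),'w',round(s['grip_width'],1),'t',round(s['clock'],2))
    return d,t
E
python3 - <<'E'
from h import *
np.set_printoptions(suppress=True,precision=3)
p,r,s=pose(); print(r.as_matrix()); 
c=load('wrist0'); T=np.array(c["world_from_camera"]); M=r.as_matrix()
print('cam in tool',M.T@(T[:3,3]-p), M.T@T[:3,:3])
E
```

```text
[[-0.     0.383 -0.924]
 [ 0.001 -0.924 -0.383]
 [-1.    -0.001 -0.   ]]
cam in tool [-142.924   -0.277  -85.461] [[ 0.002 -0.328  0.945]
 [ 1.     0.002 -0.001]
 [-0.002  0.945  0.328]]
```

Emit:
jog_arm(
  plan=[
    [0,-1.68,-3.65,0,100],
    [0,-1.68,-3.65,0,100],
    [0,-1.68,-3.65,0,100],
    [0,-1.68,-3.65,0,100],
    [0,-1.68,-3.65,0,100],
    [0,-1.68,-3.65,0,100],
    [0,-1.68,-3.65,0,100],
    [0,-1.68,-3.65,0,60],
    [0,-1.68,-3.65,0,60],
    [0,-1.68,-3.65,0,60],
    [0,-1.68,-3.65,0,60],
    [0,0,0,0,60],
  ],
)

```text
clock: 1.35
tool_pos: [513.1, -180.3, 231.0]
eef_rot: [0.14, 0.693, 0.14, -0.693]
force: [0.4, -0.4, 0.4]
grip_width: 51.3
```

Run:
```python
from h import *
go((511,-185,230),-1.13)
c=cap("wrist","w1"); save(c["color"],"w1")
```

```text
pos [ 513.1 -180.3  231. ] yaw_y -1.172 j [-0.47  0.31 -0.21  1.05  0.    2.27] shift cm (tool now) [0.09 0.35 0.37] dist 0.52 twist -0.042 F [ 0.4 -0.4  0.4] w 51.3 t 1.35
```

View pics/w1.png

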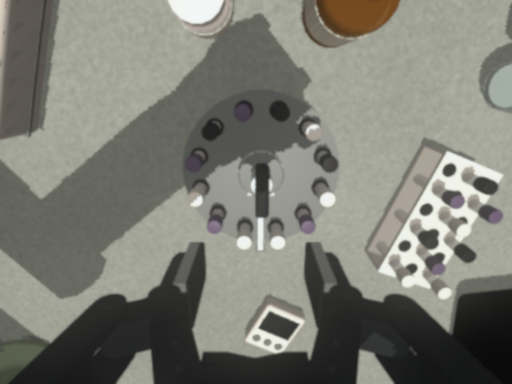

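Run:
```python
from h import *
c=load('w1'); save(cv2.resize(c["color"][85:260,170:350],None,fx=3.4,fy=3.4,interpolation=cv2.INTER_CUBIC),'w1c')
```

```text
(no output)
```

View pics/w1c.png

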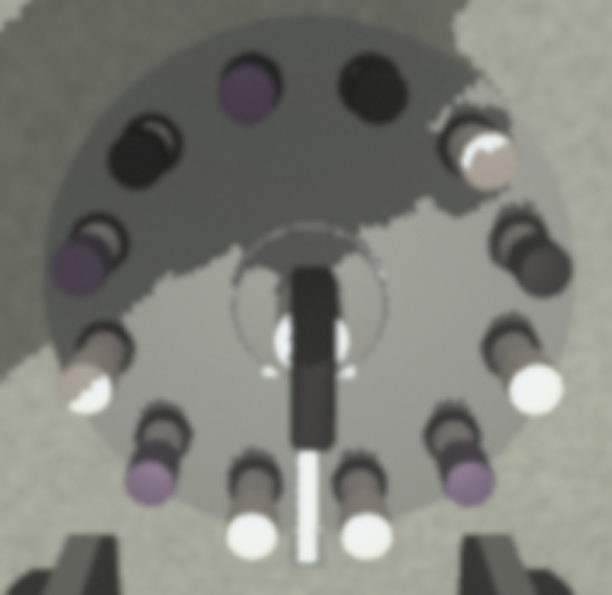

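Run:
```python
from h import *
np.set_printoptions(suppress=True,precision=2)
c=load('w1')
def X(x,y): return ((x+.5)/3.4-.5+170,(y+.5)/3.4-.5+85)
caps=[(248,92),(374,89),(488,160),(543,268),(535,390),(470,482),(367,537),(252,536),(152,481),(88,390),(80,264),(137,156)]
P=plane(c,[X(*p) for p in caps],88)[:,:2]
s=np.linalg.lstsq(np.c_[2*P,np.ones(12)],(P**2).sum(1),rcond=None)[0]; ce=s[:2]
print('c',ce,'r',np.sqrt(s[2]+ce@ce),np.linalg.norm(P-ce,axis=1))
a=np.arctan2(*(P-ce).T[::-1]); z=np.exp(12j*a).mean(); off=np.angle(z)/12; print('cap phase deg',np.degrees(off),abs(z))
h=plane(c,[X(313,360),X(313,442),X(313,268)],125); print('handle',h, 'depth',depth(c,[X(313,400)]), depth(c,[X(313,300)]))
for z in(50,60):
  l=plane(c,[X(309,455),X(307,560)],z); d=l[1]-l[0]; print('line',l[1],np.arctan2(d[1],d[0]))
print('cap phase candidates', [off+np.pi/12+k*np.pi/6 for k in range(-7,-3)])
print('disc z',depth(c,[X(200,300),X(420,300),X(420,380)]))
e=depth(c,[X(313,447),X(313,268)]); print(e)
```

```text
c [ 511.3 -187.4] r 67.90780465835911 [68.14 68.65 67.56 67.18 67.78 67.79 68.74 68.48 67.27 67.46 67.55 68.27]
cap phase deg 7.913668179865077 0.9870667961898829
handle [[ 514.48 -185.75  125.  ]
 [ 493.98 -194.61  125.  ]
 [ 536.21 -176.36  125.  ]] depth [[ 504.82 -189.91  125.57]] [[ 528.96 -179.48  125.64]]
line [ 422.58 -224.78   50.  ] -2.7521913877634727
line [ 427.79 -222.38   60.  ] -2.752191387763472
cap phase candidates [np.float64(-3.26527247573999), np.float64(-2.7416737001416913), np.float64(-2.2180749245433926), np.float64(-1.6944761489450935)]
disc z [[ 496.33 -156.01   51.86]
 [ 523.12 -220.95   49.41]
 [ 498.89 -232.18   51.05]]
[[ 492.75 -195.14  125.15]
 [ 530.99 -179.11  101.54]]
```

Emit:
jog_arm(
  plan=[
    [-0.7,-3.36,-1.81,0,60],
    [-0.7,-3.36,-1.81,0,60],
    [-0.7,-3.36,-1.81,0,60],
    [-0.7,-3.36,-1.81,0,60],
    [-0.7,-3.36,-1.81,0,60],
    [-0.7,-3.36,-1.81,0,60],
    [-0.7,-3.36,-1.81,0,60],
    [-0.7,-3.36,-1.81,0,60],
    [-0.7,-3.36,-1.81,0,60],
    [-0.7,-3.36,-1.81,0,60],
  ],
)

```text
clock: 2.4
tool_pos: [549.2, 195.9, 301.4]
eef_rot: [-0.138, -0.693, -0.137, 0.694]
force: [-0.0, 0.8, -0.2]
grip_width: 51.2
```

Emit:
jog_arm(
  plan=[
    [0,0,0,-0.148,60],
    [0,0,0,-0.148,60],
    [0,0,0,-0.148,60],
    [0,0,0,-0.148,60],
    [0,0,0,-0.148,60],
    [0,0,0,-0.148,60],
    [0,0,0,-0.148,60],
    [0,0,0,-0.148,60],
    [0,0,0,-0.148,60],
    [0,0,0,-0.148,60],
    [0,0,0,-0.148,60],
    [0,0,0,-0.148,60],
  ],
)

```text
clock: 3.6
tool_pos: [549.3, 194.3, 301.0]
eef_rot: [0.626, 0.329, 0.626, -0.33]
force: [0.2, 0.5, -0.2]
grip_width: 51.3
```

Run:
```python
from h import *
go((582.1,264.5,300),0.605)
c=cap("wrist","w2"); save(c["color"],"w2")
```

```text
pos [549.3 194.3 301. ] yaw_y 0.602 j [ 0.21  0.36  0.03  1.24 -0.    1.18] shift cm (tool now) [ 0.1   6.68 -3.93] dist 7.75 twist -0.003 F [ 0.2  0.5 -0.2] w 51.3 t 3.6
```

View pics/w2.png

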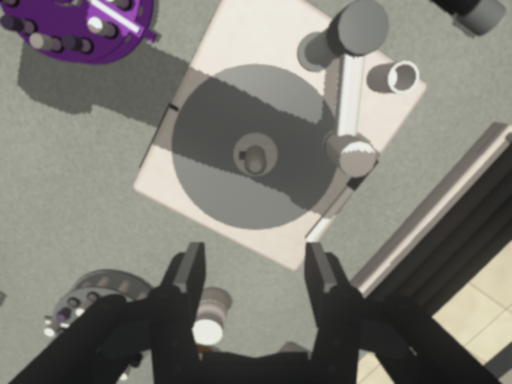

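Run:
```python
from h import *
c=load('w2'); im=c["color"][120:195,215:300]; im=np.clip(im.astype(float)*1.7,0,255).astype(np.uint8)
save(cv2.resize(im,None,fx=8,fy=8,interpolation=cv2.INTER_CUBIC),'w2c')
save(cv2.resize(c["color"][0:180,290:420],None,fx=3.3,fy=3.3,interpolation=cv2.INTER_CUBIC),'w2d')
```

```text
(no output)
```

View pics/w2c.png

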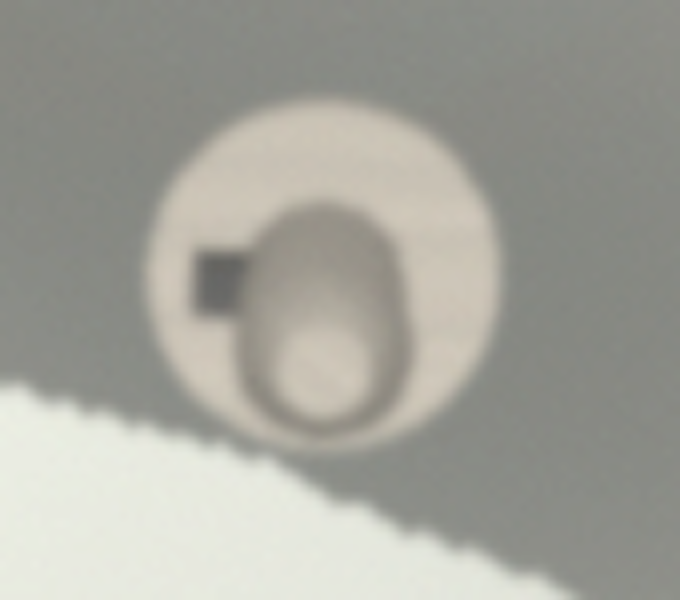

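View pics/w2d.png

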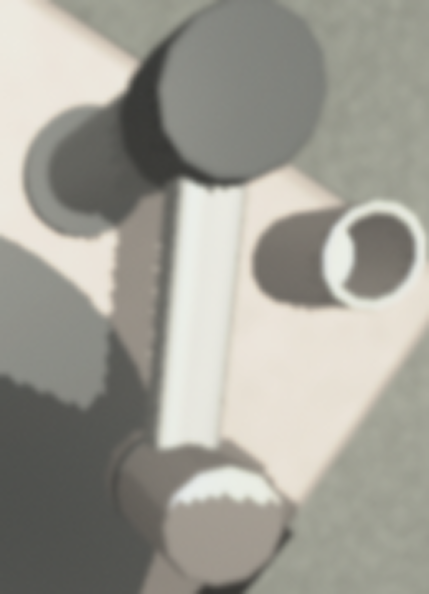

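Run:
```python
from h import *
np.set_printoptions(suppress=True,precision=3)
c=load('w2')
X=lambda x,y:((x+.5)/8-.5+215,(y+.5)/8-.5+120)
im=c["color"]
seat=plane(c,[X(148,275),X(501,275),X(325,97),X(325,453)],85); print(seat, (seat[0]+seat[1])/2,(seat[2]+seat[3])/2, np.linalg.norm(seat[0]-seat[1]),np.linalg.norm(seat[2]-seat[3]))
sh=plane(c,[X(322,372)],139); print('shaft',sh)
sc=(seat.mean(0))[:2]
k=plane(c,[X(196,250),X(248,253),X(193,316),X(240,318)],95); print(k)
for a,b in((0,1),(2,3)):
    d=k[a]-k[b]; print('edge',np.arctan2(d[1],d[0]))
d=(k[0]+k[2])[:2]/2-sc; print('key end',d,np.arctan2(d[1],d[0]),np.linalg.norm(d),'w',np.linalg.norm(k[0]-k[2]))
d=(k[0]+k[2])[:2]/2-sh[0,:2]; print('key end vs shaft',np.arctan2(d[1],d[0]),np.linalg.norm(d))
d=k[0]-k[2]; print('end normal',np.arctan2(d[1],d[0])+np.pi/2)
Y=lambda x,y:((x+.5)/3.3-.5+290,(y+.5)/3.3-.5)
print('head',plane(c,[Y(225,526)],255),'hub',plane(c,[Y(243,92)],239),'well',plane(c,[Y(373,254)],140))
```

```text
[[525.252 185.527  85.   ]
 [568.109 215.102  85.   ]
 [531.904 221.843  85.   ]
 [562.287 177.85   85.   ]] [546.681 200.315  85.   ] [547.095 199.846  85.   ] 52.07062843097414 53.46515619386541
shaft [[546.815 199.501 139.   ]]
[[528.256 194.665  95.   ]
 [534.62  198.523  95.   ]
 [533.253 186.388  95.   ]
 [538.996 189.99   95.   ]]
edge -2.596499160908501
edge -2.5814341671013095
key end [-16.134  -9.554] -2.606937643702501 18.75039589137107 w 9.668109584608898
key end vs shaft -2.632037061465288 18.3979766867035
end normal 3.6846878260040055
head [[580.314 264.77  255.   ]] hub [[536.927 328.743 239.   ]] well [[611.301 349.328 140.   ]]
```

Emit:
jog_arm(
  plan=[
    [0,3.3,-2.0,0,60],
    [0,3.3,-2.0,0,60],
    [0,0,0,0,60],
    [0,0,0,0,60],
  ],
)

```text
clock: 4.05
tool_pos: [581.3, 265.6, 300.4]
eef_rot: [0.625, 0.33, 0.625, -0.332]
force: [-0.3, 0.1, -0.6]
grip_width: 51.0
```

Run:
```python
from h import *
go((581,264.7,220),0.602)
```

```text
pos [581.3 265.6 300.4] yaw_y 0.596 j [ 0.31  0.47  0.2   1.3  -0.    1.29] shift cm (tool now) [ 8.04 -0.06  0.05] dist 8.04 twist -0.006 F [-0.3  0.1 -0.6] w 51.0 t 4.05
```

Emit:
jog_arm(
  plan=[
    [2.7,0,0,0,60],
    [2.7,0,0,0,60],
    [2.6,0,0,0,60],
    [0,0,0,0,25],
    [0,0,0,0,15],
    [0,0,0,0,15],
    [0,0,0,0,15],
    [0,0,0,0,15],
  ],
  squeeze=20,
)

```text
clock: 4.85
tool_pos: [581.4, 265.2, 221.8]
eef_rot: [0.625, 0.33, 0.625, -0.331]
force: [-0.8, -4.8, -4.7]
grip_width: 23.7
```

Run:
```python
from h import *
go((581,264.7,220),0.602)
# arc plan in tool frame: n rows
piv=np.array([537,328.9]); p,r,s=pose(); y0=yaw_y(r.as_matrix())
v=p[:2]-piv; a0=np.arctan2(v[1],v[0]); rad=np.linalg.norm(v); print(a0,rad,'remaining',0.258-a0)
```

```text
pos [581.4 265.2 221.8] yaw_y 0.598 j [ 0.31  0.5   0.05  1.12 -0.    1.29] shift cm (tool now) [ 0.18 -0.06  0.02] dist 0.19 twist -0.004 F [-0.8 -4.8 -4.7] w 23.7 t 4.85
-0.9618048059374504 77.66689243405243 remaining 1.2198048059374504
```

Emit:
jog_arm(
  plan=[
    [0,0.78,-0.039,-0.1,15],
    [0,0.78,-0.039,-0.1,15],
    [0,0.78,-0.039,-0.1,15],
    [0,0.78,-0.039,-0.1,15],
    [0,0.78,-0.039,-0.1,15],
    [0,0.78,-0.039,-0.1,15],
    [0,0.78,-0.039,-0.1,15],
    [0,0.78,-0.039,-0.1,15],
    [0,0.78,-0.039,-0.1,15],
    [0,0.78,-0.039,-0.1,15],
    [0,0.78,-0.039,-0.1,15],
    [0,0,0,0,15],
  ],
)

```text
clock: 6.05
tool_pos: [613.2, 341.3, 221.7]
eef_rot: [0.705, -0.046, 0.706, 0.046]
force: [-5.7, -2.7, -1.8]
grip_width: 23.0
```

```bash
cat > arc.py <<'E'
from h import *
piv=np.array([537,328.9]); p,r,s=pose()
v=p[:2]-piv; a0=np.arctan2(v[1],v[0]); print('a',a0,'rad',np.linalg.norm(v),'remaining',0.258-a0,'yaw_y-pi/2',yaw_y(r.as_matrix())-np.pi/2,'Ftool',r.as_matrix().T@s['force'],s['grip_width'],p,s['clock'])
E
python3 arc.py
```

```text
a 0.16169431190033332 rad 77.23984076098476 remaining 0.09630568809966669 yaw_y-pi/2 0.13052161789821692 Ftool [ 1.84354242 -1.93599372 -5.97389398] 23.03332267936498 [613.23231901 341.33489202 221.73688122] 6.05
```

Emit:
jog_arm(
  plan=[
    [0,0.4,0,-0.05,15],
    [0,0.3,0,-0.04,15],
    [0,0,0,0,15],
  ],
)

```text
clock: 6.35
tool_pos: [611.9, 347.8, 221.7]
eef_rot: [0.702, -0.077, 0.704, 0.077]
force: [-6.5, -4.0, -1.2]
grip_width: 23.7
```

```bash
python3 arc.py
```

```text
a 0.2479053429211839 rad 77.21251161456166 remaining 0.0100946570788161 yaw_y-pi/2 0.21893878103841113 Ftool [ 1.20274568 -2.49066724 -7.19509623] 23.73317211394825 [611.85201103 347.84593346 221.71991718] 6.35
```

Emit:
jog_arm(
  plan=[
    [0,0.15,0,-0.02,15],
    [0,0.0,0,0,15],
  ],
)

```text
clock: 6.55
tool_pos: [611.8, 348.0, 221.7]
eef_rot: [0.701, -0.084, 0.703, 0.083]
force: [-6.2, -6.1, -0.3]
grip_width: 23.3
```

```bash
python3 arc.py
```

```text
a 0.24953300755567856 rad 77.2034393991453 remaining 0.008466992444321447 yaw_y-pi/2 0.23642727842641498 Ftool [ 0.30180605 -4.50226631 -7.4794946 ] 23.28465159207271 [611.81228304 347.96550188 221.70205909] 6.55
```

Emit:
jog_arm(
  plan=[
    [0,0.15,0,0,15],
    [0,0.0,0,0,15],
  ],
)

```text
clock: 6.75
tool_pos: [611.8, 348.0, 221.7]
eef_rot: [0.701, -0.085, 0.703, 0.081]
force: [-5.4, -10.1, -0.9]
grip_width: 23.4
```

```bash
python3 arc.py
```

```text
a 0.2496194290962389 rad 77.2192105766572 remaining 0.008380570903761098 yaw_y-pi/2 0.23520123944071525 Ftool [ 0.95792142 -8.58729756 -7.6500405 ] 23.37308941529828 [611.82591746 347.97586324 221.72704597] 6.75
```

Emit:
jog_arm(
  plan=[
    [0,0,0,0,60],
    [0,0,0,0,60],
    [0,0,0,0,60],
    [-2,0,0,0,60],
    [-3,0,0,0,60],
    [-3,0,0,0,60],
    [0,0,0,0,60],
  ],
)

```text
clock: 7.45
tool_pos: [615.2, 352.0, 307.3]
eef_rot: [0.705, -0.083, 0.699, 0.085]
force: [0.3, -0.0, 0.7]
grip_width: 51.3
```

Run:
```python
from h import *
go((511.2,-186.8,240),1.967)
c=cap("wrist","w3"); save(c["color"],"w3")
c=cap("top","t3"); save(cv2.resize(c["color"][130:225,160:265],None,fx=5,fy=5,interpolation=cv2.INTER_CUBIC),"t3")
```

```text
pos [615.2 352.  307.3] yaw_y 1.808 j [0.42 0.62 0.46 1.4  0.   0.18] shift cm (tool now) [  6.4  -49.93 -22.86] dist 55.29 twist -0.159 F [ 0.3 -0.   0.7] w 51.3 t 7.45
```

View pics/w3.png

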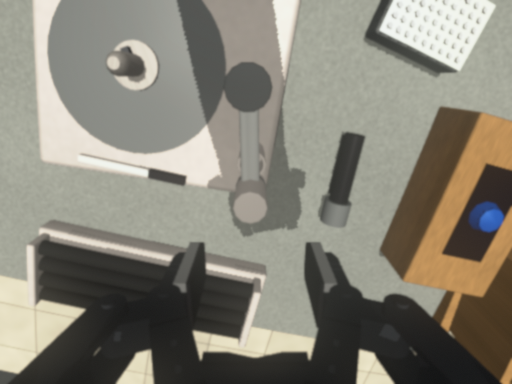

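View pics/t3.png

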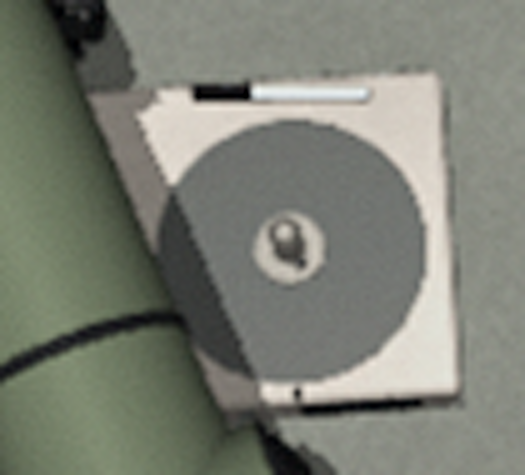

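Run:
```python
from h import *
c=load('w3'); h=plane(c,[(250,207)],255)[0]; v=plane(c,[(248.5,87)],239)[0]; d=(h-v)[:2]; print(h,v,np.linalg.norm(d),np.arctan2(d[1],d[0])+1.492)
```

```text
[611.90374612 348.79603167 255.        ] [536.87654642 329.70682556 239.        ] 77.41755928162718 1.7411441561876646
```

Emit:
jog_arm(
  plan=[
    [0,-4.1,-1.88,0,60],
    [0,-4.1,-1.88,0,60],
    [0,-4.1,-1.88,0,60],
    [0.5,-4.1,-1.88,0,60],
    [0.5,-4.1,-1.88,0,60],
    [0.5,-4.1,-1.88,0,60],
    [0.7,-4.1,-1.88,0,60],
    [0.7,-4.1,-1.88,0,60],
    [0.7,-4.1,-1.88,0,60],
    [0.7,-4.1,-1.88,0,60],
    [0.7,-4.1,-1.88,0,60],
    [0.7,-4.1,-1.88,0,60],
  ],
)

```text
clock: 8.75
tool_pos: [508.4, -181.9, 243.0]
eef_rot: [0.702, -0.083, 0.702, 0.084]
force: [-0.1, -0.2, 0.6]
grip_width: 51.0
```

Emit:
jog_arm(
  plan=[
    [0,0,0,-0.08,60],
    [0,0,0,-0.08,60],
    [0,0,0,0,60],
  ],
)

```text
clock: 9.05
tool_pos: [508.7, -180.8, 243.1]
eef_rot: [0.693, -0.139, 0.694, 0.14]
force: [0.5, -1.0, -0.1]
grip_width: 51.1
```

Run:
```python
from h import *
go((511.2,-186.8,240),1.967)
c=cap("wrist","w4"); save(c["color"],"w4")
```

```text
pos [ 508.7 -180.8  243.1] yaw_y 1.967 j [-0.48  0.3  -0.2   1.07  0.   -0.87] shift cm (tool now) [ 0.3  -0.65 -0.  ] dist 0.72 twist -0.0 F [ 0.5 -1.  -0.1] w 51.1 t 9.05
```

View pics/w4.png

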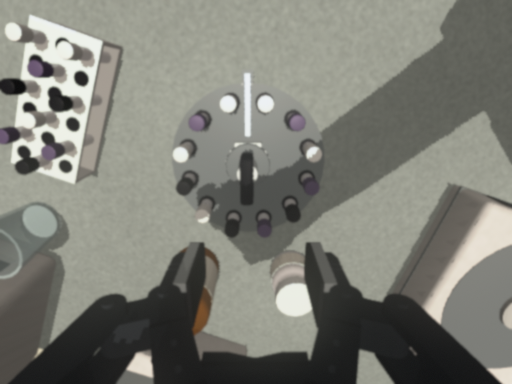

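Run:
```python
from h import *
c=load('w4'); save(cv2.resize(c["color"][65:245,165:335],None,fx=3.3,fy=3.3,interpolation=cv2.INTER_CUBIC),'w4c')
P=cloud(load('top0')); c=load('top0')
b=depth(c,[(326,137),(323,145),(290,158)]); print(b.round(0))
m=np.nan_to_num(P[...,2])>150; ys,xs=np.where(m[125:160,310:340]); q=P[125:160,310:340][m[125:160,310:340]]; print('bottle top pts',np.nanmean(q,0).round(0),len(q))
```

```text
[[ 685. -190.  175.]
 [ 672. -186.  122.]
 [ 635.  -69.   74.]]
bottle top pts [ 687. -195.  168.] 62
```

View pics/w4c.png

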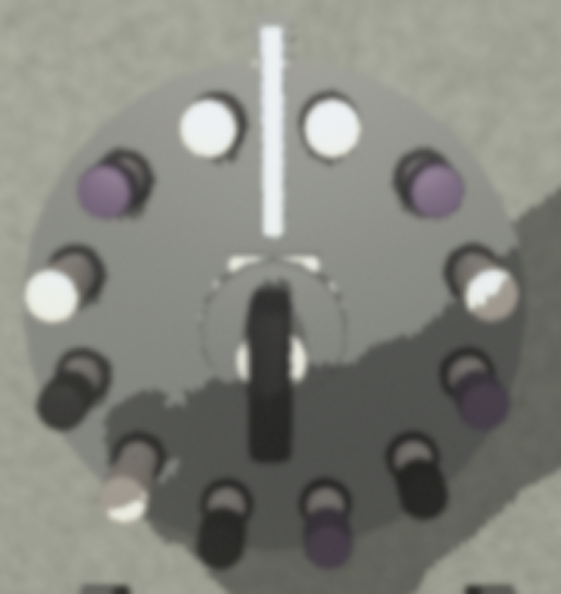

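Run:
```python
from h import *
np.set_printoptions(suppress=True,precision=2)
c=load('w4')
X=lambda x,y:((x+.5)/3.3-.5+165,(y+.5)/3.3-.5+65)
caps=[(208,130),(332,129),(436,191),(492,296),(482,402),(421,491),(327,541),(221,541),(126,497),(62,403),(51,296),(105,191)]
P=plane(c,[X(*p) for p in caps],88)[:,:2]
s=np.linalg.lstsq(np.c_[2*P,np.ones(12)],(P**2).sum(1),rcond=None)[0]; ce=s[:2]
print('c',ce,'r',np.sqrt(s[2]+ce@ce))
a=np.arctan2(*(P-ce).T[::-1]); z=np.exp(12j*a).mean(); print('yaw',np.angle(z)/12-11*np.pi/12+0)
l=plane(c,[X(273,235),X(271.5,30)],52); d=l[1]-l[0]; print('line yaw',np.arctan2(d[1],d[0]))
ax=plane(c,[X(271,373)],125); print(ax)
go((511.2,-187,98),1.967)
```

```text
c [ 509.3 -187.9] r 66.8883998177439
yaw -2.741468132977776
line yaw -2.7437370493327644
[[ 505.91 -188.53  125.  ]]
pos [ 508.9 -180.5  243.3] yaw_y 1.966 j [-0.48  0.3  -0.2   1.07  0.   -0.87] shift cm (tool now) [14.53 -0.71 -0.03] dist 14.55 twist -0.001 F [0.  0.2 0.3] w 51.1 t 9.1
```

Emit:
jog_arm(
  plan=[
    [3.6,-0.7,-0.14,0,60],
    [3.6,0,0,0,60],
    [3.6,0,0,0,60],
    [3.0,0,0,0,60],
    [0,0,0,0,60],
    [0,0,0,0,60],
  ],
)

```text
clock: 9.7
tool_pos: [510.8, -187.1, 106.3]
eef_rot: [0.693, -0.139, 0.694, 0.14]
force: [-0.1, -0.2, 0.1]
grip_width: 51.2
```

Run:
```python
from h import *
go((510.3,-187.5,97.5),1.970)
c=cap("wrist","w5"); save(c["color"],"w5")
```

```text
pos [ 510.8 -187.1  106.3] yaw_y 1.968 j [-0.49  0.43 -0.38  0.76  0.   -0.88] shift cm (tool now) [ 0.88 -0.02 -0.05] dist 0.89 twist -0.002 F [-0.1 -0.2  0.1] w 51.2 t 9.7
```

View pics/w5.png

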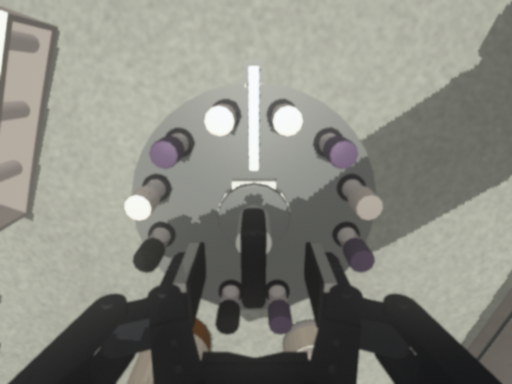

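Emit:
jog_arm(
  plan=[
    [0.85,0,0,0,60],
    [0,0,0,0,30],
    [0,0,0,0,0],
    [0,0,0,0,0],
    [0,0,0,0,0],
    [0,0,0,0,0],
    [0,0,0,0,0],
  ],
  squeeze=60,
)

```text
clock: 10.45
tool_pos: [511.3, -187.8, 98.5]
eef_rot: [0.694, -0.14, 0.693, 0.139]
force: [-1.0, 0.6, 5.2]
grip_width: 11.0
```

Run:
```python
from h import *
go((510.3,-187.5,97.5),1.970)
```

```text
pos [ 511.3 -187.8   98.5] yaw_y 1.968 j [-0.49  0.44 -0.39  0.74  0.   -0.88] shift cm (tool now) [ 0.1   0.07 -0.08] dist 0.14 twist -0.002 F [-1.   0.6  5.2] w 11.0 t 10.45
```

Emit:
jog_arm(
  plan=[
    [-1,0,0,0,0],
    [-2,0,0,0,0],
    [-3,0,0,0,0],
    [-3.5,0,0,0,0],
    [-3.5,0,0,0,0],
    [-3,0,0,0,0],
    [-1.5,0,0,0,0],
    [0,0,0,0,0],
  ],
)

```text
clock: 11.25
tool_pos: [511.8, -188.3, 275.2]
eef_rot: [0.694, -0.14, 0.692, 0.139]
force: [0.4, -0.3, -4.4]
grip_width: 10.6
```

Run:
```python
from h import *
go((547,199.8,278),1.970+0.142)
c=cap("wrist","w6"); save(c["color"],"w6")
c=cap("scene","s6"); save(c["color"],"s6")
```

```text
pos [ 511.8 -188.3  275.2] yaw_y 1.968 j [-0.49  0.29 -0.13  1.15 -0.   -0.88] shift cm (tool now) [-0.34 34.43 18.25] dist 38.97 twist -0.144 F [ 0.4 -0.3 -4.4] w 10.6 t 11.25
```

View pics/w6.png

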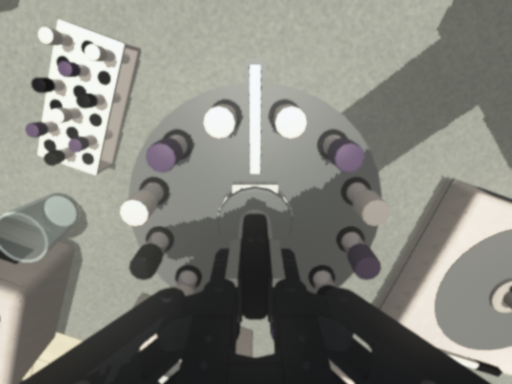

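View pics/s6.png

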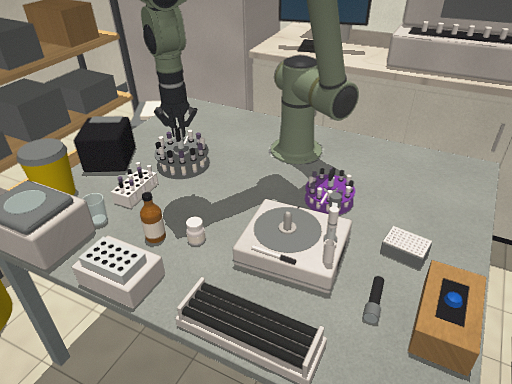

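```bash
cat > inhand.py <<'E'
from h import *
from scipy.optimize import least_squares
def fit(c,pix,base,p,M):
    P=plane(c,pix,base+88)[:,:2]
    f=lambda q:np.linalg.norm(P-q,axis=1)-68
    ce=least_squares(f,P.mean(0)).x
    a=np.arctan2(*(P-ce).T[::-1]); z=np.exp(12j*a).mean()
    rel=M.T@np.array([*(ce-p[:2]),0])
    print('centre',ce.round(1),'res',f(ce).round(1),'cap phase',round(np.angle(z)/12,3),'rel tool mm',rel.round(1))
    return ce
E
python3 - <<'E'
from inhand import *
c=load('w6'); p,r,s=pose(); M=r.as_matrix()
fit(c,[(220,122),(290,122),(162,157),(349,157),(134,212),(374,210),(145,262),(364,262)],p[2]-98.5,p,M)
l=plane(c,[(255,172),(255,68)],p[2]-98.5+52); d=l[1]-l[0]; print('line yaw',np.arctan2(d[1],d[0]),'exp',yaw_y(M)-np.pi*1.5, 'line x', l)
E
```

```text
centre [ 511.1 -188.1] res [-0.5 -0.4 -0.5  0.2  0.6  0.2 -1.8 -1.9] cap phase 0.138 rel tool mm [-0.  -0.8  0.5]
line yaw -2.7424027845902312 exp -2.744465759119148 line x [[ 484.16006334 -199.19203751  225.53309772]
 [ 426.23176116 -223.62843142  225.53309772]]
```

Run:
```python
from h import *
for t,(x0,x1,y0,y1) in (('w3',(90,175,30,100)),):
    c=load(t); save(cv2.resize(c["color"][y0:y1,x0:x1],None,fx=8,fy=8,interpolation=cv2.INTER_CUBIC),t+'s')
```

```text
(no output)
```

View pics/w3s.png

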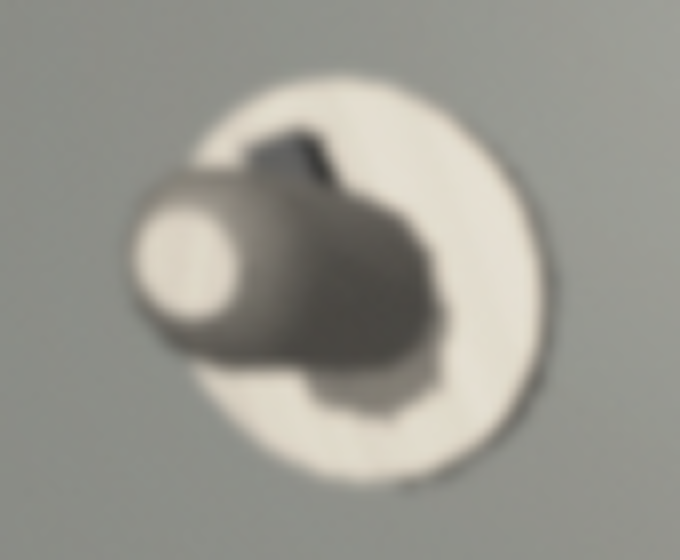

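Run:
```python
from h import *
from scipy.optimize import least_squares
c=load('w3'); X=lambda x,y:((x+.5)/8-.5+90,(y+.5)/8-.5+30)
print('shaft',plane(c,[X(186,264)],139))
e=plane(c,[X(345,73),X(440,107),X(515,185),X(544,280),X(525,380),X(465,450),X(370,486),X(280,450),X(200,380),X(200,150),X(260,95)],85)[:,:2]
q=least_squares(lambda q:np.linalg.norm(e-q,axis=1)-26,e.mean(0)); print('seat',q.x,q.fun.round(1))
k=plane(c,[X(248,155),X(297,128)],95)[:,:2]; print('key end',k, np.linalg.norm(k[0]-k[1])); d=k.mean(0)-q.x; print(np.arctan2(d[1],d[0]),np.linalg.norm(d))
c=load('w2'); X=lambda x,y:((x+.5)/8-.5+215,(y+.5)/8-.5+120)
```

```text
shaft [[547.10192301 199.44404246 139.        ]]
seat [546.73482802 199.74335993] [ 0.6  0.2  0.4  0.2 -0.1 -0.2  1.1 -0.2  0.6 -0.1  0.1]
key end [[533.76465778 187.40173226]
 [528.9988207  193.41539603]] 7.673158081864029
-2.59530595392271 17.968187092089845
```

Emit:
jog_arm(
  plan=[
    [0,1.5,0.8,0,0],
    [0,2.5,1.33,0,0],
    [0,3.2,1.7,0,0],
    [0,3.5,1.86,0,0],
    [0,3.5,1.86,0,0],
    [0,3.5,1.86,0,0],
    [0,3.5,1.86,0,0],
    [0,3.5,1.86,0,0],
    [0,3.5,1.86,0,0],
    [0,3.0,1.6,0,0],
    [0,2.0,1.06,0,0],
    [0,0.7,0.4,0,0],
  ],
)

```text
clock: 12.55
tool_pos: [544.6, 197.7, 270.9]
eef_rot: [0.692, -0.14, 0.694, 0.141]
force: [0.2, -0.0, -4.2]
grip_width: 10.9
```

Emit:
jog_arm(
  plan=[
    [0,0,0,0,0],
    [0,0,0,0,0],
  ],
)

```text
clock: 12.75
tool_pos: [545.5, 194.2, 271.9]
eef_rot: [0.693, -0.14, 0.694, 0.139]
force: [0.3, 0.0, -4.5]
grip_width: 11.0
```

Run:
```python
from h import *
go((546.9,199.7,275),2.112)
c=cap("wrist","w7"); save(c["color"],"w7")
```

```text
pos [545.5 194.2 271.9] yaw_y 1.968 j [ 0.21  0.36 -0.04  1.17 -0.   -0.18] shift cm (tool now) [-0.31  0.45  0.34] dist 0.65 twist -0.144 F [ 0.3  0.  -4.5] w 11.0 t 12.75
```

View pics/w7.png

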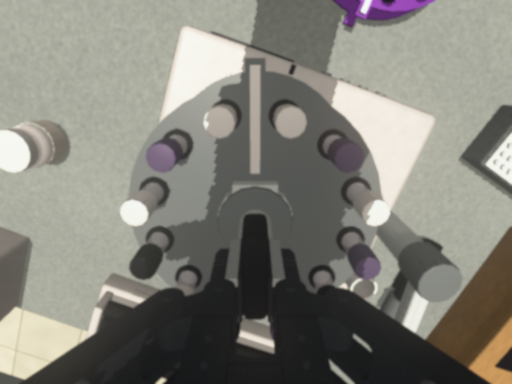

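Emit:
jog_arm(
  plan=[
    [0,0.45,0.34,0,0],
    [2.0,0,0,0,0],
    [0,0,0,0,0],
    [0,0,0,0,0],
  ],
)

```text
clock: 13.2
tool_pos: [547.3, 199.7, 252.7]
eef_rot: [0.693, -0.139, 0.694, 0.139]
force: [0.7, 0.1, -3.5]
grip_width: 10.8
```

Run:
```python
from inhand import *
for i in range(3): go((546.9,199.7,240),2.112)
c=cap("wrist","w8"); save(c["color"],"w8")
```

```text
pos [547.3 199.7 252.7] yaw_y 1.967 j [ 0.22  0.38 -0.06  1.13  0.   -0.17] shift cm (tool now) [ 1.27  0.02 -0.03] dist 1.27 twist -0.145 F [ 0.7  0.1 -3.5] w 10.8 t 13.2
pos [547.3 199.7 252.7] yaw_y 1.967 j [ 0.22  0.38 -0.06  1.13  0.   -0.17] shift cm (tool now) [ 1.27  0.02 -0.03] dist 1.27 twist -0.145 F [ 0.7  0.1 -3.5] w 10.8 t 13.2
pos [547.3 199.7 252.7] yaw_y 1.967 j [ 0.22  0.38 -0.06  1.13  0.   -0.17] shift cm (tool now) [ 1.27  0.02 -0.03] dist 1.27 twist -0.145 F [ 0.7  0.1 -3.5] w 10.8 t 13.2
```

View pics/w8.png

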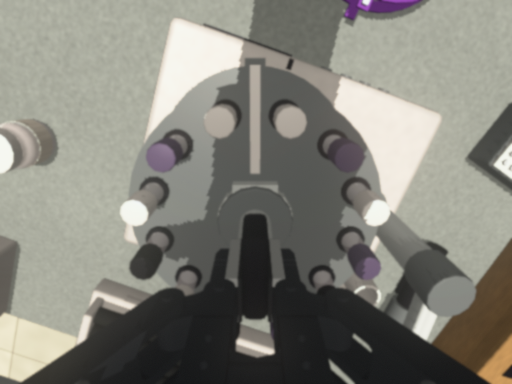

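Emit:
jog_arm(
  plan=[
    [0.8,0,0,0,0],
    [0.7,0,0,0,0],
    [0.5,0,0,0,0],
    [0.5,0,0,0,0],
    [0,0,0,0,0],
  ],
)

```text
clock: 13.75
tool_pos: [547.1, 200.0, 226.8]
eef_rot: [0.693, -0.14, 0.694, 0.139]
force: [-1.1, -0.5, -4.2]
grip_width: 10.7
```

```bash
cat > st.py <<'E'
from h import *
go((546.9,199.7,193.5),2.112)
p,r,s=pose(); print('Ftool',(r.as_matrix().T@s['force']).round(1),'Mtool',(r.as_matrix().T@s['moment']).round(2),'underside',round(p[2]-98.5,1))
E
python3 st.py
```

```text
pos [547.1 200.  226.8] yaw_y 1.968 j [ 0.22  0.39 -0.11  1.07 -0.   -0.17] shift cm (tool now) [ 3.33 -0.03 -0.02] dist 3.33 twist -0.144 F [-1.1 -0.5 -4.2] w 10.7 t 13.75
Ftool [ 4.2 -0.  -1.2] Mtool [ 0.04 -0.01 -0.03] underside 128.3
```

Emit:
jog_arm(
  plan=[
    [0.6,0,0,0,0],
    [0.7,0,0,0,0],
    [0,0,0,0,0],
  ],
)

```text
clock: 14.05
tool_pos: [547.0, 200.0, 213.5]
eef_rot: [0.693, -0.14, 0.694, 0.139]
force: [0.4, -0.3, -4.3]
grip_width: 11.2
```

```bash
python3 st.py
```

```text
pos [547.  200.  213.5] yaw_y 1.968 j [ 0.22  0.4  -0.13  1.04 -0.   -0.17] shift cm (tool now) [ 2.   -0.02 -0.02] dist 2.0 twist -0.144 F [ 0.4 -0.3 -4.3] w 11.2 t 14.05
Ftool [ 4.3 -0.5  0.3] Mtool [-0.01 -0.   -0.12] underside 115.0
```

Emit:
jog_arm(
  plan=[
    [0.6,0,0,0,0],
    [0.6,0,0,0,0],
    [0,0,0,0,0],
  ],
)

```text
clock: 14.35
tool_pos: [547.1, 200.1, 201.7]
eef_rot: [0.693, -0.139, 0.694, 0.14]
force: [-0.3, -0.9, -4.0]
grip_width: 11.1
```

```bash
python3 st.py
```

```text
pos [547.1 200.1 201.7] yaw_y 1.968 j [ 0.22  0.41 -0.15  1.01  0.   -0.17] shift cm (tool now) [ 0.82 -0.03 -0.04] dist 0.82 twist -0.144 F [-0.3 -0.9 -4. ] w 11.1 t 14.35
Ftool [ 4.  -0.7 -0.6] Mtool [ 0.02 -0.   -0.  ] underside 103.2
```

Emit:
jog_arm(
  plan=[
    [0.5,0,0,0,0],
    [0,0,0,-0.072,0],
    [0,0,0,-0.072,0],
    [0,0,0,0,0],
    [0,0,0,0,0],
  ],
)

```text
clock: 14.85
tool_pos: [547.4, 200.2, 197.6]
eef_rot: [0.681, -0.188, 0.682, 0.189]
force: [-0.1, -0.6, -4.0]
grip_width: 11.0
```

```bash
python3 st.py
```

```text
pos [547.4 200.2 197.6] yaw_y 2.111 j [ 0.22  0.41 -0.16  1.    0.   -0.32] shift cm (tool now) [ 0.41 -0.01 -0.07] dist 0.42 twist -0.001 F [-0.1 -0.6 -4. ] w 11.0 t 14.85
Ftool [ 4.  -0.5 -0.4] Mtool [-0.02  0.17 -0.03] underside 99.1
```

Emit:
jog_arm(
  plan=[
    [0.3,0,0,0,0],
    [0.2,0,0,0,0],
    [0,0,0,0,0],
  ],
)

```text
clock: 15.15
tool_pos: [547.5, 200.1, 192.3]
eef_rot: [0.681, -0.189, 0.682, 0.189]
force: [-0.4, -0.5, -4.6]
grip_width: 10.9
```

```bash
python3 st.py
```

```text
pos [547.5 200.1 192.3] yaw_y 2.112 j [ 0.22  0.41 -0.16  0.99  0.   -0.32] shift cm (tool now) [-0.12 -0.01 -0.07] dist 0.14 twist -0.0 F [-0.4 -0.5 -4.6] w 10.9 t 15.15
Ftool [ 4.6 -0.3 -0.6] Mtool [-0.04  0.15 -0.06] underside 93.8
```

Emit:
jog_arm(
  plan=[
    [0.2,0,0,0,0],
    [0.2,0,0,0,0],
    [0,0,0,0,0],
  ],
)

```text
clock: 15.45
tool_pos: [547.5, 200.1, 188.4]
eef_rot: [0.681, -0.189, 0.682, 0.189]
force: [-0.2, -0.8, -4.2]
grip_width: 11.1
```

```bash
python3 st.py
```

```text
pos [547.5 200.1 188.4] yaw_y 2.112 j [ 0.22  0.42 -0.17  0.98  0.   -0.32] shift cm (tool now) [-0.51 -0.01 -0.07] dist 0.52 twist -0.0 F [-0.2 -0.8 -4.2] w 11.1 t 15.45
Ftool [ 4.2 -0.6 -0.6] Mtool [ 0.03  0.23 -0.07] underside 89.9
```

Below the key's top with only the carousel's weight on the wrist: the keyway is over the key. Lowering to the seat.

Emit:
jog_arm(
  plan=[
    [0.2,0,0,0,0],
    [0.2,0,0,0,0],
    [0.1,0,0,0,0],
    [0,0,0,0,0],
  ],
)

```text
clock: 15.85
tool_pos: [547.5, 200.2, 183.6]
eef_rot: [0.681, -0.189, 0.681, 0.189]
force: [-1.1, -0.7, -4.7]
grip_width: 10.8
```

```bash
python3 st.py
```

```text
pos [547.5 200.2 183.6] yaw_y 2.112 j [ 0.22  0.42 -0.18  0.97  0.   -0.32] shift cm (tool now) [-0.99 -0.01 -0.08] dist 0.99 twist -0.0 F [-1.1 -0.7 -4.7] w 10.8 t 15.85
Ftool [ 4.7 -0.  -1.3] Mtool [ 0.02  0.25 -0.12] underside 85.1
```

Emit:
jog_arm(
  plan=[
    [0.1,0,0,0,0],
    [0,0,0,0,0],
  ],
)

```text
clock: 16.05
tool_pos: [547.7, 200.2, 183.5]
eef_rot: [0.682, -0.189, 0.681, 0.189]
force: [-3.0, -0.8, 3.0]
grip_width: 11.0
```

```bash
python3 st.py
```

```text
pos [547.7 200.2 183.5] yaw_y 2.112 j [ 0.22  0.42 -0.18  0.97 -0.   -0.32] shift cm (tool now) [-1.   -0.   -0.09] dist 1.0 twist -0.0 F [-3.  -0.8  3. ] w 11.0 t 16.05
Ftool [-3.   0.8 -3. ] Mtool [-0.06  0.82  0.08] underside 85.0
```

Emit:
jog_arm(
  plan=[
    [0.1,0,0,0,0],
    [0,0,0,0,0],
  ],
)

```text
clock: 16.25
tool_pos: [547.8, 200.2, 183.5]
eef_rot: [0.682, -0.189, 0.681, 0.189]
force: [-4.8, -2.0, 8.9]
grip_width: 11.1
```

```bash
python3 st.py
```

```text
pos [547.8 200.2 183.5] yaw_y 2.112 j [ 0.22  0.42 -0.18  0.97 -0.   -0.32] shift cm (tool now) [-1.  -0.  -0.1] dist 1.01 twist 0.0 F [-4.8 -2.   8.9] w 11.1 t 16.25
Ftool [-8.9  0.8 -5.1] Mtool [0.03 1.31 0.21] underside 85.0
```

Emit:
jog_arm(
  plan=[
    [0,0,0,0,40],
    [0,0,0,0,40],
    [0,0,0,0,40],
    [-1,0,0,0,40],
    [-2,0,0,0,40],
    [-3,0,0,0,40],
    [-4,0,0,0,40],
    [-4,0,0,0,40],
    [0,0,0,0,40],
  ],
  squeeze=20,
)

```text
clock: 17.15
tool_pos: [550.4, 200.9, 328.7]
eef_rot: [0.685, -0.189, 0.677, 0.189]
force: [1.1, -0.4, 0.1]
grip_width: 34.1
```

Run:
```python
from h import *
go((547,200,300),2.112)
for n in("wrist","top","scene"):
    c=cap(n,n+"9"); save(c["color"],n+"9")
```

```text
pos [550.4 200.9 328.7] yaw_y 2.112 j [ 0.22  0.35  0.08  1.3   0.   -0.32] shift cm (tool now) [ 2.87  0.11 -0.37] dist 2.89 twist 0.0 F [ 1.1 -0.4  0.1] w 34.1 t 17.15
```

View pics/wrist9.png

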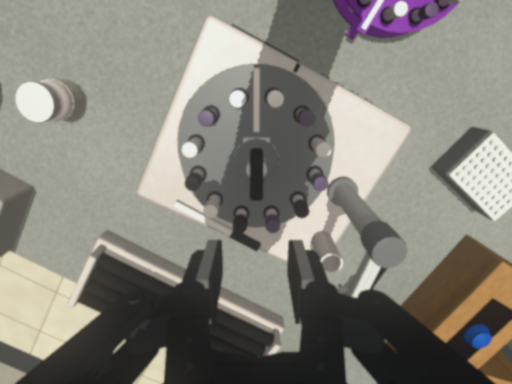

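View pics/scene9.png

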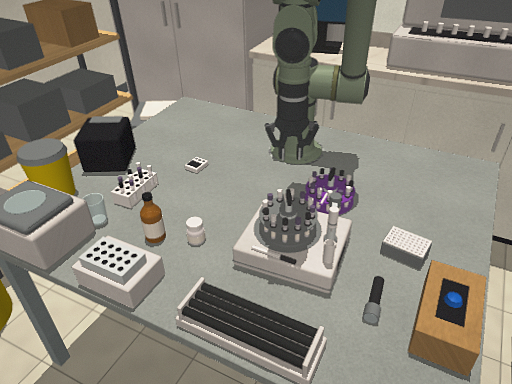

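Run:
```python
from inhand import *
np.set_printoptions(suppress=True,precision=1)
c=load('wrist9')
save(cv2.resize(c["color"][50:260,140:410],None,fx=2.9,fy=2.9,interpolation=cv2.INTER_CUBIC),'w9c')
for P in ([(256,160)],[(190,149)],[(238,98)],[(275,97)],[(303,116)],[(205,140)],[(225,150)],[(300,170)]): print(P,depth(c,P))
h=plane(c,[(389,252)],239); print(h)
a=load('scene0')["color"].astype(int);b=load('scene9')["color"].astype(int)
d=np.abs(a-b).max(2); d=cv2.medianBlur(((d>40)*255).astype(np.uint8),3); save(np.dstack([d]*3),'diff')
```

```text
[(256, 160)] [[532.5 191.7 210.5]]
[(190, 149)] [[564.2 135.7 173.5]]
[(238, 98)] [[498.6 151.8 173.6]]
[(275, 97)] [[480.1 180.7 172.9]]
[(303, 116)] [[476.8 157.3 470.8]]
[(205, 140)] [[558.1 142.4 135.6]]
[(225, 150)] [[556.4 166.5 135.8]]
[(300, 170)] [[532.8 250.  135.4]]
[[536.5 328.6 239. ]]
```

View pics/w9c.png

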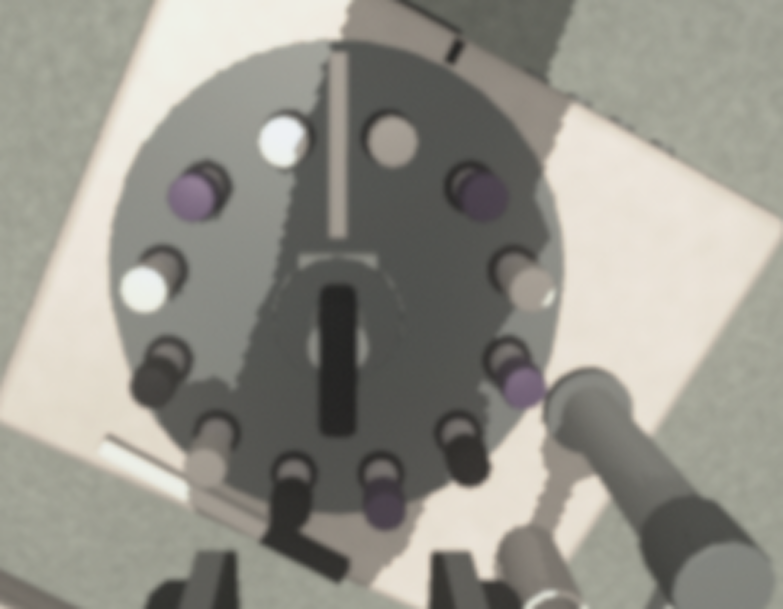

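View pics/diff.png

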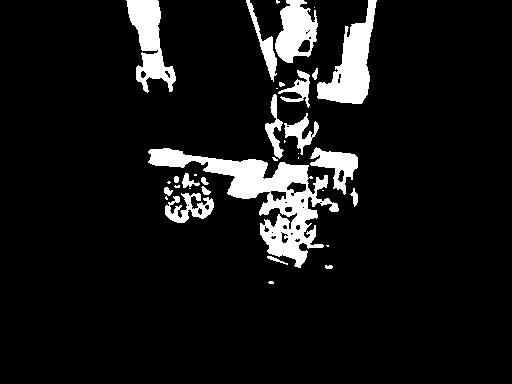

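View pics/top9.png

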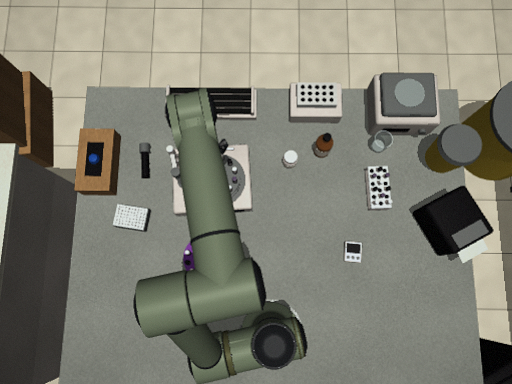

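Run:
```python
from h import *
a=load('scene0')["color"];b=load('scene9')["color"]
sl=(slice(185,290),slice(225,365))
save(np.hstack([cv2.resize(x[sl],None,fx=2.85,fy=2.85,interpolation=cv2.INTER_CUBIC) for x in(a,b)]),'cmp')
```

```text
(no output)
```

View pics/cmp.png

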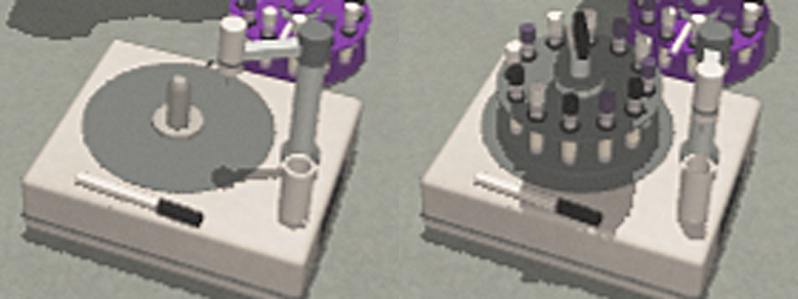

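Run:
```python
from h import *
c=load('scene9'); h=plane(c,[(334,207.5)],255)[0]; d=h[:2]-[537.1,330.2]; print(h,np.linalg.norm(d),np.arctan2(d[1],d[0])+1.492)
print(manip.sense()['clock']); print(manip.sign_off())
```

```text
[607.7659888  347.62525179 255.        ] 72.78269968531374 1.7337630249649651
17.3
the job is handed in; nothing more can be done
None
```

The autosampler is set up: the sampling arm is parked over the wash well and the carousel is fully home on the drive spindle. I signed off at 17.3 s, with no verdict reported.

**What I did**
- **Sampling arm:** I took the probe head from above and swung it from about 0.52 rad until it stopped moving while the push built to about 9 N, then let go.
- **Carousel:** I chose the grey one and left the purple look-alike alone. I lifted it by the handle and carried it upright with its underside about 175 mm above the table. I lowered it over the shaft and turned it 0.144 rad just above the key, which I had measured at −2.60 rad. It dropped over the key onto the seat and I let go.

**Last checks**
- **Seating:** wrist depth put the cap tops at 173.5 mm (173 expected), the handle top at 210.5 mm (210 expected) and the underside at 85.0 mm. The wrist took up load only once the carousel touched the seat.
- **Arm position:** the swing read 1.74 rad in the wrist picture right after parking and 1.73 rad in the last scene picture, against a stop at 1.75. The scene reading also gave a 73 mm arm length instead of 78 mm, so I trust it less.
- **Rest of the bench:** comparing pictures from before and after, the marker and the other things appear unmoved. What changed was the carousel, the sampling arm, the robot and shadows. The robot's arm hid part of the purple carousel in the last top view.

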